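Clear the flange and hold the loupe in focus over the spot

TASK

Clear the flange for inspection: put the brass plug in the blue bin and the steel nipple in the yellow bin. Then take the orange-handled loupe by its handle and hold it level and still in the air with the red spot on the flange centred under the glass and the glass at the height of the middle of the red collar on the post; finish while still holding it there, with nothing else supporting it. Leave the collar on its post as set, and do not disturb the pressure gauge, the wrench or the jar.

Things in the scene. Friction and masses are not known exactly. Their poses are not given: they have to be found in the camera images.
- station: Fixed inspection station, origin on the bench under the flange's centre. Blue plate 245 mm (x, from -98 to +148) by 180 mm (y), 12 mm thick; on it a round steel flange of 165 mm diameter centred on the origin, whose raised face, 136 mm across, is 32 mm above the bench. On its +x axis, 125 mm from the origin (the side away from the robot), stands a 12 mm post whose top is 217 mm above the bench. z is up.
- spot (a point): Centre of the red painted spot, 14 mm across, in the middle of the flange's top face, 32 mm above the bench.
- mark_mid (a point): Middle of the red collar (28 mm diameter, 16 mm tall) on the station's post: its height is the focal height, different each time, 130 to 190 mm above the bench. It slides up or down stiffly if pushed (about 4 N). z is up.
- plug: The brass plug as a body; origin at the centre of its underside (see plug_mid).
- plug_mid (a point): Centre, half-way up, of the brass plug standing on the flange's top face: 44 mm tall, lower 24 mm a hexagon 30 mm across flats (34.6 mm across corners), upper 20 mm a thread of 22 mm diameter. Two flats face its own +y and -y; z is up. About 0.14 kg.
- nipple: The steel nipple as a body; origin at the centre of its underside (see nipple_mid).
- nipple_mid (a point): Centre, half-way up, of the steel nipple standing on the flange's top face: 44 mm tall, a hexagon 16 mm high and 30 mm across flats at mid-height, with threads of 25 mm diameter and 14 mm length below and above. Two flats face its own +y and -y; z is up. About 0.13 kg.
- blue_bin_in (a point): Centre of the inner floor (4 mm above the bench) of the blue open bin, fixed to the bench: 140 x 140 mm outside, 45 mm high, walls 4 mm; x and y along its sides.
- yellow_bin_in (a point): Centre of the inner floor (4 mm above the bench) of the yellow open bin, fixed to the bench: same size as the blue one; x and y along its sides.
- loupe: The loupe as a body, about 0.16 kg; origin at the centre of the handle's underside (see loupe_grip).
- loupe_grip (a point): Centre of the loupe's orange handle, half-way up: a bar 80 mm long (x), 18 mm wide (y), 30 mm tall, lying flat on the bench with its centre 15 mm up. x points along the handle to the lens, z is up. The centre of mass is about 10 mm from here towards the lens.
- loupe_lens (a point): Centre of the loupe's glass, 75 mm from loupe_grip along x and at the same height. Round aluminium frame of 56 mm diameter, 12 mm thick; clear glass 44 mm across. z is the lens axis, up when level.
- gauge_mid (a point): Centre of the loose round pressure gauge lying face up, a bystander: 68 mm diameter, 28 mm thick, with a brass stem 30 mm long to its -x.
- wrench: Loose steel wrench lying on the bench, a bystander, 170 mm long along its x.
- jar: Loose small jar with a green cap, a bystander: 48 mm diameter, 65 mm tall; origin at the centre of its underside.

How it is judged:
On the way, in this order (a step that is already met when the one before it is completed fails the run):
1. the brass plug lies in the blue bin and the steel nipple in the yellow bin, both let go (x of plug_mid in the frame of blue_bin_in between -0.066 and 0.066 m and y of plug_mid in the frame of blue_bin_in between -0.066 and 0.066 m and z of plug_mid in the frame of blue_bin_in below 0.036 m and contact force between each of plug, nipple and the fingers below 0.1 N and linear speed of each of plug, nipple below 0.05 m/s and x of nipple_mid in the frame of yellow_bin_in between -0.066 and 0.066 m and y of nipple_mid in the frame of yellow_bin_in between -0.066 and 0.066 m and z of nipple_mid in the frame of yellow_bin_in below 0.036 m), for 0.2 s.
2. the loupe is held by the fingers, lifted clear of the bench (contact force between the fingers and loupe above 0.5 N and height (world z) of each of loupe_grip, loupe_lens above 0.06 m), for 0.2 s.
At the end, for the whole second after the job is handed in: Brass plug at rest in the blue bin, steel nipple in the yellow one, both let go; fingers hold the loupe still, clear of the station, level within 8 degrees, glass centre within 16 mm horizontally of the red spot and within 9 mm of the height of the collar's middle (all of step 1 and contact force between the fingers and loupe above 0.5 N and horizontal distance between loupe_lens and spot below 0.016 m and z of loupe_lens in the frame of mark_mid between -0.009 and 0.009 m and angle between loupe_lens's own z axis and vertical below 0.14 rad and linear speed of loupe below 0.02 m/s and angular speed of loupe below 0.15 rad/s and contact force between loupe and station below 0.1 N); the arm keeps its last pose, push and grip.
It fails at once if the collar is shifted on its post by more than 5 mm (distance of mark_mid from where it was at the start of the episode above 0.005 m).
It fails at once if the gauge, the wrench or the jar is moved by more than 20 mm (distance of any of gauge_mid, wrench, jar from where it was at the start of the episode above 0.02 m).
It also fails if it takes over 67 s, if anything falls off the work surface, if the arm or the gripper's body presses on something with over 40 N, if the wrist force passes 120 N, or if a joint passes its speed limit or range.

ROBOT

A 6-joint arm with a two-finger parallel gripper is mounted at the origin on the work surface. World frame = base frame: x ahead of the robot, y to its left, z up, the work surface at z = 0. Lengths are in m, angles in rad, forces in N, time in s.
With the tool pointing down it reaches from about 0.3 to 0.825 m from the base axis. Payload 5.4 kg.
Tool frame: the origin (TCP) lies on the centre line of the jaws, within the pads' length; the fingertips stand finger_overhang ahead of it and the grasp point (between the pads) is the TCP (finger_overhang is the distance from the TCP to the fingertips, in m); z points along the fingers, y is the line along which they close (so a half turn about z gives the same grasp; the last joint's range is limited). The gripper opens to 92 mm and grips with 3 to 60 N. Pads are 20 mm wide; open, the fingers measure 128 mm over their backs; the gripper's body (75 mm by 189 mm) begins 69 mm behind the grasp point.
Start: joints at [1.086, 0.158, 1.597, -0, 1.386, -0.21], TCP at [0.156, 0.553, 0.234] pointing down, gripper open.
Joint ranges: [-2.91, 2.91], [-0.94, 2.29], [0.18, 2.7], [-1.29, 4.43], [0.17, 2.64], [-3, 3]. Speed limits (rad/s): [2.57, 2.57, 3.14, 3.14, 3.14, 3.14].

INTERFACE

Orientations are given as a rotation vector (axis times angle).
In Python, from bench import get_state, capture, get_calibration, job_done, finger_overhang gives the robot as it stands.
- The arm moves only by the shell command python3 -m creep 'ROWS' [FORCE]. ROWS is JSON, a list of rows, each a list of 7 numbers: the turn, a rotation vector about the tool's x, y, z in degrees, then the shift along the tool's x, y, z in mm, then the finger opening in mm, from 0 to 91.9. In form: [[wx, wy, wz, tx, ty, tz, jaw], ...]. A call has 1 to 10 rows; each row shifts and turns the commanded pose from where the row before left it, along the tool's axes as they then stand; what a row does not reach is not made up. A row lasts 1/10 s, in which the tool goes at most 50 mm and 8.59 degrees, less where a joint would pass 70% of its speed; a pose out of reach is approached as far as the arm can. A call is refused whole if a number of a shift passes 50 or a number of a turn 8.59, either way. A call with a gripper value outside its range is refused whole. The fingers move at their own pace and stop on an object; FORCE is the grip in N (left out, the last holds). Time passes only in rows, so rows that do not move let the fingers close. It gives the time, the measured TCP pose, the force, the opening and the grip force at its end, in the units of the state.
- get_state(): the state, without advancing time (a new reading comes with each control period).
- capture(name): name is "side" or "top"; returns (picture, depth): 480x640x3 uint8, blue, green, red; 480x640 float32, m along the optical axis (not along the pixel's ray), 0 where there is no reading.
- get_calibration(name): a dict with "camera_matrix" (3x3 intrinsics, pixels), "k1" (the pictures are not rectified: a ray, as slopes to the right and down, at radius r is drawn at 1 + k1 r^2 times it, then the intrinsics apply), "R" (3x3) and "t" (3): a world point X has camera coordinates R X + t. Camera axes: x right, y down, z forward; pixel columns grow to the right and rows downward; lengths in m; the calibration is good to about 2 mm. A picture is of the moment at which its call begins. get_calibration takes no time and is no camera call.
- job_done(): hands the job in; it is judged then, once.
The state is a dict: "t": time; "q": joint angles; "qd": joint speeds; "joint_efforts": joint torques, N m; "ee_pos": TCP position; "ee_rot": TCP orientation; "ft_force": force on the tool from outside, world axes, zero at the start; "moment": the same for the moment, N m; "width": opening from 0.0 (shut) to 1.0 (fully open); "grasp_force": force on a finger pad.
Only numpy, scipy, OpenCV 4.12 (cv2) and the standard library are available. Lean on these libraries where they do the work, as an engineer would, in place of code of your own. Each camera call takes 0.05 s, during which the arm holds its last target. There are 200 camera calls.

## Working session

There is one attempt and no reset: what is moved stays moved. The work goes in short steps, Python scripts to look and compute and a shell command to move; the robot and the scene stay as the last step left them, time stands still between calls to the robot, and variables do not carry over. Pictures are saved under pics/ and viewed, at most 10 in all, crops included, and the job is handed in when it is done.

```bash
ls; mkdir -p pics; cat > h.py <<'E'
import numpy as np, cv2
from bench import *
from scipy.spatial.transform import Rotation as Ro
def cloud(name):
    im,d=capture(name); c=get_calibration(name); K=np.array(c["camera_matrix"],float)
    v,u=np.mgrid[0:480,0:640]; k=c["k1"]
    p=cv2.undistortPoints(np.stack([u,v],-1).reshape(-1,1,2).astype(float),K,np.array([k,0,0,0.])).reshape(480,640,2)
    P=np.dstack([p*d[...,None],d]); X=(P-np.array(c["t"]))@np.array(c["R"])
    X[d<=0]=np.nan
    return im,d,X
E
python3 - <<'E'
from h import *
s=get_state(); print(s["ee_pos"],s["ee_rot"],s["width"],finger_overhang)
for n in("top","side"):
    im,d,X=cloud(n); cv2.imwrite(f"pics/{n}0.png",im); np.savez(f"{n}0.npz",im=im,X=X)
    c=get_calibration(n); print(n,c["k1"],-np.array(c["R"]).T@c["t"],np.array(c["R"])[2])
E
```

```text
pics
[0.15577252 0.552895   0.23267139] [-4.30215380e-01 -3.11140846e+00  2.67753474e-03] 0.9993276055712418 0.019
top 0.0389130214553604 [0.41258418 0.00744049 1.17078134] [ 0.15525728 -0.02931405 -0.98743904]
side -0.12094958193255691 [ 0.46267462 -0.65176786  0.71466311] [ 0.13410929  0.7153413  -0.68578534]
```

View pics/top0.png

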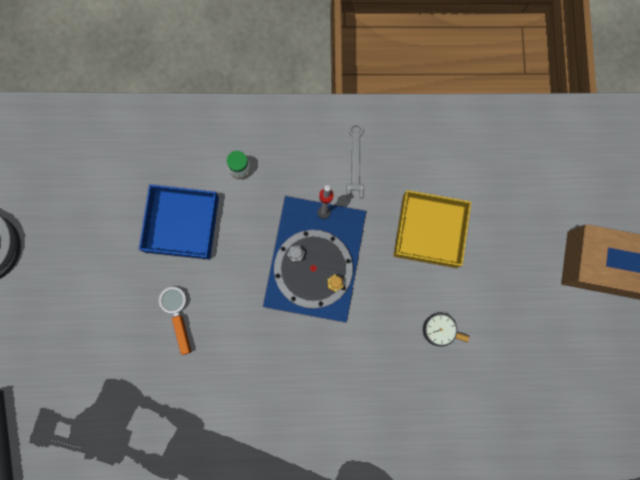

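View pics/side0.png

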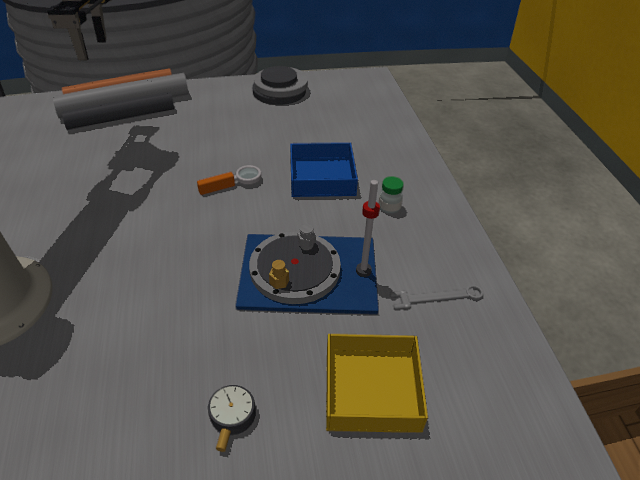

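The top view shows the plug at (336,283), nipple at (296,254), red spot at (314,268), collar at (326,196), loupe handle at (181,335), lens at (173,300), blue bin at (180,222) and yellow bin at (433,229). The side view agrees, with the collar at (371,210). Next I measure these points.

```bash
python3 - <<'E'
import numpy as np,cv2
D={n:np.load(n+"0.npz") for n in("top","side")}
def sel(n,box,h=None,smin=120,vmin=60,z=None,smax=256):
    im,X=D[n]["im"],D[n]["X"]; H=cv2.cvtColor(im,cv2.COLOR_BGR2HSV)
    m=np.zeros((480,640),bool); a,b,c,d=box; m[b:d,a:c]=1
    m&=(H[...,1]>=smin)&(H[...,1]<smax)&(H[...,2]>=vmin)&~np.isnan(X[...,0])
    if h: m&=((H[...,0]>=h[0])&(H[...,0]<=h[1])) if h[0]<=h[1] else ((H[...,0]>=h[0])|(H[...,0]<=h[1]))
    if z: m&=(X[...,2]>z[0])&(X[...,2]<z[1])
    return X[m]
def rep(l,P):
    r=cv2.minAreaRect((P[:,:2]*1000).astype(np.float32)) if len(P)>3 else None
    print(l,len(P),"mean",P.mean(0).round(4),"z5-95",np.percentile(P[:,2],[2,50,98]).round(4),"rect",[np.round(x,1) for x in r])
rep("spot top",sel("top",(304,258,324,278),(170,8)))
rep("spot side",sel("side",(285,255,305,268),(170,8)))
rep("collar top",sel("top",(315,180,340,210),(170,8)))
rep("collar side",sel("side",(355,195,385,222),(170,8)))
rep("handle top",sel("top",(165,310,195,360),(3,15),z=(.022,.045)))
rep("handle side",sel("side",(190,165,240,200),(3,15),z=(.022,.045)))
rep("lens top",sel("top",(155,282,192,317),smin=0,vmin=0,z=(.012,.04)))
rep("lens side",sel("side",(232,160,266,190),smin=0,vmin=0,z=(.012,.04)))
rep("blue top",sel("top",(130,175,225,265),(100,130),z=(.038,.06)))
rep("yellow top",sel("top",(385,180,480,275),(18,32),z=(.038,.06)))
for n,b in(("top",(320,268,350,298)),("side",(265,255,295,292))):
    rep("plug top "+n,sel(n,b,(10,28),z=(.070,.09)))
    rep("plug hex "+n,sel(n,b,(10,28),z=(.046,.064)))
for n,b in(("top",(283,240,310,266)),("side",(295,222,320,255))):
    rep("nip top "+n,sel(n,b,smin=0,z=(.071,.09)))
    rep("nip hex "+n,sel(n,b,smin=0,z=(.052,.068)))
rep("plate",sel("top",(255,185,375,330),(100,130),z=(.004,.022)))
rep("flange",sel("top",(255,220,375,330),smin=0,z=(.026,.038)))
# crops
def crop(n,b,s):
    a,bb,c,d=b; return cv2.resize(D[n]["im"][bb:d,a:c],(400,400),interpolation=cv2.INTER_CUBIC)
cv2.imwrite("pics/crop.png",np.vstack([np.hstack([crop("top",(285,240,355,310),0),crop("side",(255,220,325,290),0)])]))
E
```

```text
spot top 37 mean [ 0.548  -0.0075  0.0315] z5-95 [0.0283 0.0316 0.035 ] rect [array([547.9,  -7.3]), array([12.4, 12.7]), np.float64(63.6)]
spot side 39 mean [ 0.5482 -0.0074  0.0323] z5-95 [0.0305 0.0324 0.0339] rect [array([548.6,  -7.3]), array([12.9, 12.9]), np.float64(67.7)]
collar top 100 mean [ 0.6659 -0.0306  0.1671] z5-95 [0.1611 0.1669 0.1711] rect [array([667.5, -31.4]), array([22.7, 23.8]), np.float64(88.7)]
collar side 191 mean [ 0.6688 -0.039   0.1643] z5-95 [0.1535 0.1667 0.1697] rect [array([670. , -34.5]), array([27.2, 26.7]), np.float64(70.2)]
handle top 360 mean [0.4131 0.2624 0.0288] z5-95 [0.0234 0.0288 0.0336] rect [array([413.3, 263.2]), array([78.3, 18.8]), np.float64(16.4)]
handle side 267 mean [0.4135 0.2594 0.0285] z5-95 [0.0223 0.0294 0.0328] rect [array([414.1, 260.5]), array([77.9, 22.8]), np.float64(15.0)]
lens top 599 mean [0.4838 0.2833 0.0185] z5-95 [0.0131 0.0185 0.0247] rect [array([483.3, 284.3]), array([54.3, 58.9]), np.float64(75.4)]
lens side 409 mean [0.4829 0.2805 0.0192] z5-95 [0.0131 0.019  0.0252] rect [array([483.6, 285.4]), array([60.4, 
[... 1033 characters left out ...]
ex top 71 mean [0.5706 0.0287 0.0608] z5-95 [0.0542 0.0608 0.0667] rect [array([574.4,  28.8]), array([33.1, 30. ]), np.float64(36.3)]
nip top side 113 mean [0.5747 0.0266 0.0759] z5-95 [0.073  0.0761 0.0784] rect [array([575. ,  27.5]), array([23.7, 23.5]), np.float64(23.3)]
nip hex side 33 mean [0.5687 0.0228 0.0619] z5-95 [0.0597 0.0619 0.0642] rect [array([574.1,  23.4]), array([23.1, 31.5]), np.float64(73.9)]
plate 4115 mean [ 0.5917 -0.0167  0.0112] z5-95 [0.0067 0.0112 0.0157] rect [array([572.5, -12.8]), array([177.2, 242.2]), np.float64(79.1)]
flange 4048 mean [ 0.5458 -0.0068  0.0305] z5-95 [0.0263 0.0305 0.0354] rect [array([548.1,  -6.9]), array([161.6, 162.7]), np.float64(89.7)]
```

View pics/crop.png

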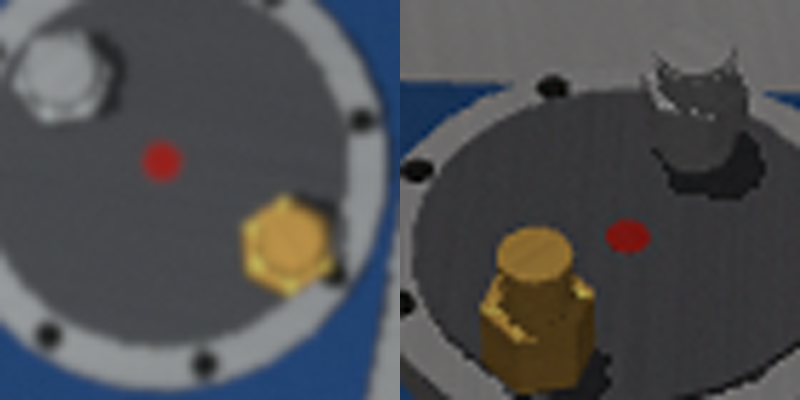

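```bash
cat >> h.py <<'E'
def tool(dx=None,yaw=None):
    """remaining move: target world xyz -> shift in tool axes (mm); yaw = wanted angle of tool y (deg, mod 180)"""
    s=get_state(); R=Ro.from_rotvec(s["ee_rot"]).as_matrix()
    y=np.degrees(np.arctan2(R[1,1],R[0,1])); print("t",s["t"],"pos",s["ee_pos"].round(4) if hasattr(s["ee_pos"],"round") else s["ee_pos"],"yaw",round(y,1),"tilt",R[:,2].round(3),"q6",s["q"][5])
    if yaw is not None: print("turn z deg",-(((yaw-y)+90)%180-90))
    if dx is not None: print("shift now",(R.T@(np.array(dx)-s["ee_pos"])*1000).round(1))
E
python3 - <<'E'
from h import *
D={n:np.load(n+"0.npz") for n in("top","side")}
def hexang(c,zr,boxes):
    for ns in(("top",),("top","side")):
        P=np.vstack([D[n]["X"].reshape(-1,3) for n in ns])
        P=P[(np.hypot(*(P[:,:2]-c).T)<.022)&(P[:,2]>zr[0])&(P[:,2]<zr[1])]
        a=np.arange(0,60,2.); W=[]
        for t in a:
            w=0
            for k in(0,60,120):
                u=np.array([np.cos(np.radians(t+k)),np.sin(np.radians(t+k))]); p=P[:,:2]@u
                w+=np.percentile(p,98.5)-np.percentile(p,1.5)
            W.append(w/3*1000)
        W=np.array(W); ph=np.angle((W*np.exp(1j*np.radians(a*6))).sum()); print(ns,len(P),"min",a[W.argmin()],W.min().round(1),W.max().round(1),"phase-min",(np.degrees(ph)/6+30)%60)
hexang([.5145,-.0525],(.046,.08),0); hexang([.5745,.028],(.05,.08),0)
J=D["top"]["X"]; H=cv2.cvtColor(D["top"]["im"],cv2.COLOR_BGR2HSV)
m=(H[...,0]>50)&(H[...,0]<80)&(H[...,1]>120); print("jar",np.nanmean(J[m],0))
for l,p in(("wr",(356,190)),("wr2",(356,132)),("gauge",(440,329))): print(l,J[p[1],p[0]])
S=D["side"]; Hs=cv2.cvtColor(S["im"],cv2.COLOR_BGR2HSV); m=((Hs[...,0]<8)|(Hs[...,0]>170))&(Hs[...,1]>120); m[:190]=0;m[225:]=0;m[:,:355]=0;m[:,385:]=0
v,u=np.nonzero(m); print("collar rows",v.min(),v.max(),u.min(),u.max())
c=get_calibration("side"); K=np.array(c["camera_matrix"],float)
for zm in(.157,.159,.161,.163,.165):
    th=np.linspace(0,6.28,60); pts=np.array([[.669+.014*np.cos(t),-.033+.014*np.sin(t),zm+s] for t in th for s in(-.008,.008)])
    q=cv2.projectPoints(pts,np.array(c["R"],float),np.array(c["t"],float),K,np.array([c["k1"],0,0,0.]))[0].reshape(-1,2); print(zm,q.min(0).round(1),q.max(0).round(1))
tool([.5145,-.0525,.16],90)
E
```

```text
('top',) 195 min 30.0 28.8 29.7 phase-min 34.84160442088766
('top', 'side') 543 min 38.0 29.5 30.2 phase-min 41.67620539098569
('top',) 198 min 0.0 28.9 29.7 phase-min 1.949394563614188
('top', 'side') 499 min 28.0 29.6 30.2 phase-min 24.10226512358513
jar [0.76973354 0.14969781 0.06405897]
wr [ 0.72249649 -0.10366682  0.00396282]
wr2 [ 0.85394571 -0.10582694  0.00744064]
gauge [ 0.419616   -0.26899253  0.03024867]
collar rows 201 218 363 379
0.157 [360.6 201.9] [378.6 220.6]
0.159 [360.7 201. ] [378.7 219.7]
0.161 [360.8 200. ] [378.9 218.7]
0.163 [360.9 199.1] [379.  217.8]
0.165 [361.  198.1] [379.1 216.9]
t 0.1 pos [0.1558 0.5529 0.2327] yaw 74.3 tilt [-0.001 -0.001 -1.   ] q6 -0.21011701381977335
turn z deg -15.74576893314267
shift now [-509.5 -485.3   73.4]
```

```bash
python3 -m creep '[[0,0,-6.5,0,0,0,60],[0,0,-6.5,0,0,0,60],[0,0,-6.7,0,0,0,60],[0,0,0,-10,-20,0,60],[0,0,0,-20,-39,0,60],[0,0,0,-20,-39,0,60],[0,0,0,-20,-39,0,60],[0,0,0,-20,-39,0,60],[0,0,0,-20,-39,0,60],[0,0,0,-20,-39,0,60]]'
python3 -m creep '[[0,0,0,-20,-39,0,60],[0,0,0,-20,-39,0,60],[0,0,0,-20,-39,0,60],[0,0,0,-20,-39,0,60],[0,0,0,-20,-39,0,60],[0,0,0,-20,-39,0,60],[0,0,0,-20,-39,10,60],[0,0,0,-20,-39,20,60],[0,0,0,-10,-20,20,60],[0,0,0,0,0,0,60]]'
python3 -c "
from h import *
tool([.5145,-.0525,.12],94)"
```

```text
t: 1.1
ee_pos: [0.3035, 0.3073, 0.2333]
ee_rot: [0.109, -3.14, 0.0]
ft_force: [0.7, 0.1, 0.1]
width: 0.655
grasp_force: 0.0
t: 2.1
ee_pos: [0.4946, -0.0123, 0.1804]
ee_rot: [0.103, -3.134, -0.002]
ft_force: [-0.4, -0.1, -0.1]
width: 0.653
grasp_force: 0.0
t 2.1 pos [ 0.4946 -0.0123  0.1804] yaw 93.7 tilt [-0.006  0.001 -1.   ] q6 -1.9055084065330221
turn z deg -0.253782767745264
shift now [-17.6 -41.5  60.2]
```

```bash
python3 -m creep '[[0,0,0,-9,-21,20,60],[0,0,0,-9,-21,20,60],[0,0,0,0,0,20,60],[0,0,0,0,0,0,60],[0,0,0,0,0,0,60]]'
python3 - <<'E'
from h import *
tool([.5145,-.0525,.056],94)
im,d,X=cloud("top"); im2,_,X2=cloud("side")
cv2.imwrite("pics/a.png",np.hstack([cv2.resize(im[200:340,240:400],(400,350)),cv2.resize(im2[180:320,200:360],(400,350))]))
E
```

```text
t: 2.6
ee_pos: [0.5163, -0.0502, 0.1242]
ee_rot: [0.11, -3.139, -0.001]
ft_force: [0.2, -0.0, 0.4]
width: 0.65
grasp_force: 0.0
t 2.6 pos [ 0.5163 -0.0502  0.1242] yaw 94.0 tilt [-0.  0. -1.] q6 -1.9711602006061097
turn z deg 0.012423977239748751
shift now [ 2.  -2.2 68.2]
```

View pics/a.png

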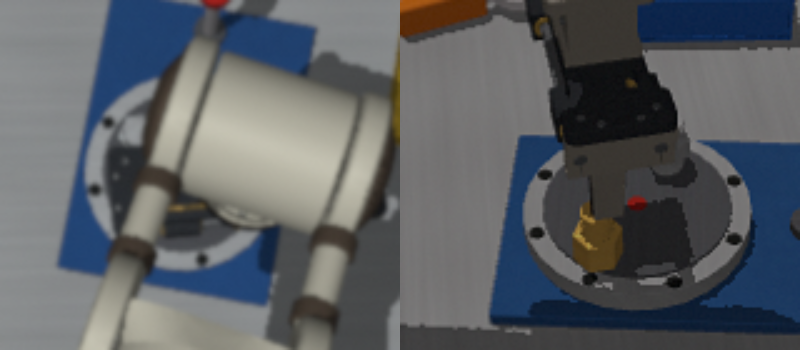

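The side view shows the fingers lined up over the plug at about (597,245), with the nipple clear behind. I descend and grip.

```bash
python3 -m creep '[[0,0,0,2,-2,20,60],[0,0,0,0,0,20,60],[0,0,0,0,0,20,60],[0,0,0,0,0,8,60],[0,0,0,0,0,0,60],[0,0,0,0,0,0,20],[0,0,0,0,0,0,20],[0,0,0,0,0,0,20],[0,0,0,0,0,0,20],[0,0,0,0,0,0,20]]' 25
python3 -c "
from h import *
tool([.648,.2725,.17])"
```

```text
t: 3.7
ee_pos: [0.5152, -0.0534, 0.0562]
ee_rot: [-0.108, 3.139, -0.0]
ft_force: [-0.2, 0.2, 3.8]
width: 0.318
grasp_force: 25.0
t 3.7 pos [ 0.5152 -0.0534  0.0562] yaw 94.0 tilt [ 0.001 -0.    -1.   ] q6 -1.9768714389964066
shift now [-155.1  315.9 -113.7]
```

```bash
python3 -m creep '[[0,0,0,0,0,-10,20],[0,0,0,0,0,-25,20],[0,0,0,0,0,-25,20],[0,0,0,0,0,-25,20],[0,0,0,-5,20,-20,20],[0,0,0,-17,36,-5,20],[0,0,0,-17,36,0,20],[0,0,0,-17,36,0,20],[0,0,0,-17,36,0,20],[0,0,0,-17,36,0,20]]'
python3 -m creep '[[0,0,0,-17,36,0,20],[0,0,0,-17,36,0,20],[0,0,0,-17,36,20,20],[0,0,0,-10,16,25,20],[0,0,0,-3,6,25,20],[0,0,0,0,0,20,20],[0,0,0,0,0,10,20],[0,0,0,0,0,0,20],[0,0,0,0,0,0,20]]'
python3 -c "
from h import *
tool([.648,.2725,.05])"
```

```text
t: 4.7
ee_pos: [0.5908, 0.154, 0.1658]
ee_rot: [0.109, -3.139, 0.0]
ft_force: [0.1, -0.9, -1.8]
width: 0.321
grasp_force: 25.0
t: 5.6
ee_pos: [0.6461, 0.2864, 0.0667]
ee_rot: [-0.108, 3.139, 0.0]
ft_force: [1.2, 0.5, -1.5]
width: 0.325
grasp_force: 25.0
t 5.6 pos [0.6461 0.2864 0.0667] yaw 93.9 tilt [ 0.001  0.    -1.   ] q6 -1.3927096436194861
shift now [ -0.9 -14.   16.7]
```

```bash
python3 -m creep '[[0,0,0,0,-7,10,20],[0,0,0,0,-7,12,20],[0,0,0,0,0,10,20],[0,0,0,0,0,0,20],[0,0,0,0,0,0,60],[0,0,0,0,0,0,60],[0,0,0,0,0,0,60],[0,0,0,0,0,-20,60],[0,0,0,0,0,-40,60],[0,0,0,0,0,-45,60]]'
python3 - <<'E'
from h import *
tool([.5745,.028,.12],62)
s=get_state();R=Ro.from_rotvec(s["ee_rot"])*Ro.from_euler("z",32,degrees=True)
print((R.inv().apply(np.array([.5745,.028,.16])-s["ee_pos"])*1000).round(1))
im2,_,X=cloud("side"); cv2.imwrite("pics/b.png",im2[80:400,160:500])
E
```

```text
t: 6.6
ee_pos: [0.6456, 0.2725, 0.1386]
ee_rot: [0.109, -3.137, 0.001]
ft_force: [0.1, -0.2, 0.2]
width: 0.654
grasp_force: 0.0
t 6.6 pos [0.6456 0.2725 0.1386] yaw 94.0 tilt [-0.003 -0.001 -1.   ] q6 -1.41257582776378
turn z deg 31.965317789781295
shift now [  87.8 -239.    19. ]
[ -52.1 -249.2  -21. ]
```

View pics/b.png

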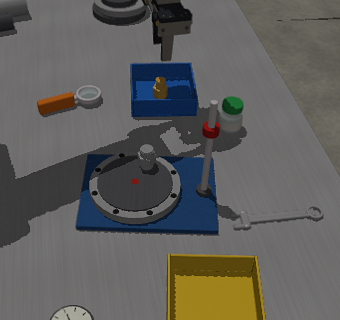

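The plug stands in the blue bin at (160,88) in the crop. Next is the nipple.

```bash
python3 -m creep '[[0,0,0,6,-15,0,60],[0,0,0,12,-32,0,60],[0,0,0,12,-32,0,60],[0,0,0,12,-32,0,60],[0,0,0,12,-32,0,60],[0,0,0,12,-32,0,60],[0,0,0,12,-32,0,60],[0,0,0,9,-24,0,60],[0,0,0,1,-8,0,60]]'
python3 -m creep '[[0,0,8,0,0,0,60],[0,0,8,0,0,0,60],[0,0,8,0,0,0,60],[0,0,8,0,0,0,60],[0,0,0,0,0,0,60],[0,0,0,0,0,0,60]]'
python3 -c "
from h import *
tool([.5745,.028,.055],62)"
```

```text
t: 7.55
ee_pos: [0.5752, 0.0261, 0.1393]
ee_rot: [-0.105, 3.139, -0.001]
ft_force: [-0.1, -0.7, 0.4]
width: 0.653
grasp_force: 0.0
t: 8.15
ee_pos: [0.5757, 0.0287, 0.1389]
ee_rot: [0.755, 3.049, 0.0]
ft_force: [-0.5, -0.3, 1.1]
width: 0.649
grasp_force: 0.0
t 8.15 pos [0.5757 0.0287 0.1389] yaw 62.2 tilt [ 0.001  0.    -1.   ] q6 -1.2452668345100868
turn z deg 0.18378039691981485
shift now [ 0.8 -1.2 83.9]
```

```bash
python3 -m creep '[[0,0,0,1,-1,20,60],[0,0,0,0,0,25,60],[0,0,0,0,0,20,60],[0,0,0,0,0,14,60],[0,0,0,0,0,5,60],[0,0,0,0,0,0,25],[0,0,0,0,0,0,25],[0,0,0,0,0,0,25],[0,0,0,0,0,0,20],[0,0,0,0,0,0,20]]' 25
python3 -c "
from h import *
tool([.630,-.261,.17])"
```

```text
t: 9.15
ee_pos: [0.5746, 0.0275, 0.0556]
ee_rot: [0.761, 3.046, 0.0]
ft_force: [-0.6, -0.4, 3.0]
width: 0.33
grasp_force: 25.0
t 9.15 pos [0.5746 0.0275 0.0556] yaw 62.0 tilt [ 0.002 -0.    -1.   ] q6 -1.2434394313985708
shift now [-184.7 -228.6 -114.2]
```

```bash
python3 -m creep '[[0,0,0,0,0,-10,20],[0,0,0,0,0,-25,20],[0,0,0,0,0,-30,20],[0,0,0,0,0,-30,20],[0,0,0,0,-15,-10,20],[0,0,0,0,-32,0,20],[0,0,0,0,-32,0,20],[0,0,0,0,-32,0,20],[0,0,0,0,-32,0,20],[0,0,0,-8,-22,0,20]]'
python3 -m creep '[[0,0,0,-25,-9,0,20],[0,0,0,-32,-12,0,20],[0,0,0,-32,-12,0,20],[0,0,0,-32,-12,0,20],[0,0,0,-32,-12,0,20],[0,0,0,-18,-6,15,20],[0,0,0,-6,0,25,20],[0,0,0,0,0,25,20],[0,0,0,0,0,15,20],[0,0,0,0,0,0,20]]'
python3 -c "
from h import *
tool([.630,-.261,.035])"
```

```text
t: 10.15
ee_pos: [0.5007, -0.1232, 0.1584]
ee_rot: [-0.762, -3.045, 0.0]
ft_force: [-0.4, 0.1, -1.0]
width: 0.331
grasp_force: 25.0
t: 11.15
ee_pos: [0.6272, -0.2596, 0.0758]
ee_rot: [-0.76, -3.041, -0.003]
ft_force: [0.3, 1.2, -2.3]
width: 0.331
grasp_force: 25.0
t 11.15 pos [ 0.6272 -0.2596  0.0758] yaw 61.9 tilt [-0.006  0.004 -1.   ] q6 -1.6507724200538039
shift now [-3.4  0.1 40.8]
```

```bash
python3 -m creep '[[0,0,0,-2,0,15,20],[0,0,0,0,0,15,20],[0,0,0,0,0,8,20],[0,0,0,0,0,0,20],[0,0,0,0,0,0,60],[0,0,0,0,0,0,60],[0,0,0,0,0,0,60],[0,0,0,0,0,-20,60],[0,0,0,0,0,-40,60],[0,0,0,0,0,-40,60]]'
python3 -m creep '[[0,0,-8,0,0,-40,60],[0,0,-8,0,0,-10,60],[0,0,-8,0,0,0,60],[0,0,-8,0,0,0,60],[0,0,-8,0,0,0,60],[0,0,-5,0,0,0,60],[0,0,0,0,0,0,60]]'
python3 - <<'E'
from h import *
tool([.415,.263,.15],107)
im,_,X=cloud("side"); np.savez("side1",im=im,X=X); cv2.imwrite("pics/c.png",im[100:460,160:520])
def med(b,h,z):
    H=cv2.cvtColor(im,cv2.COLOR_BGR2HSV)
    m=np.zeros((480,640),bool); m[b[1]:b[3],b[0]:b[2]]=1
    m&=(H[...,0]>=h[0])&(H[...,0]<=h[1])&(H[...,1]>120)&(X[...,2]>z[0])&(X[...,2]<z[1]); return X[m]
P=med((190,165,240,200),(3,15),(.022,.045)); print("handle",P.mean(0))
E
```

```text
t: 12.15
ee_pos: [0.6314, -0.2612, 0.1425]
ee_rot: [-0.761, -3.047, -0.0]
ft_force: [0.5, -0.0, -1.1]
width: 0.656
grasp_force: 0.0
t: 12.85
ee_pos: [0.632, -0.2616, 0.1923]
ee_rot: [-0.463, 3.106, -0.001]
ft_force: [0.0, -0.0, 0.1]
width: 0.65
grasp_force: 0.0
t 12.85 pos [ 0.632  -0.2616  0.1923] yaw 107.0 tilt [ 0.001 -0.001 -1.   ] q6 -2.4355773741292404
turn z deg -0.034726125556304055
shift now [ 54.5 565.2  41.8]
handle [0.41370488 0.25925912 0.02853036]
```

View pics/c.png

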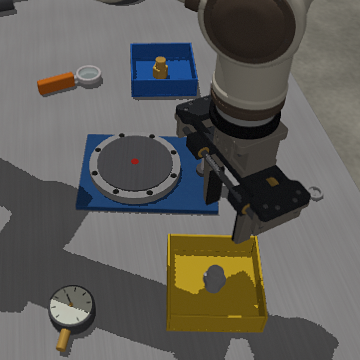

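The nipple lies in the yellow bin at (215,278) in the crop. Now I move over to the loupe.

```bash
python3 -m creep '[[0,0,0,0,15,0,60],[0,0,0,4,38,0,60],[0,0,0,4,38,0,60],[0,0,0,4,38,0,60],[0,0,0,4,38,0,60],[0,0,0,4,38,0,60],[0,0,0,4,38,0,60],[0,0,0,4,38,0,60]]'
python3 -m creep '[[0,0,0,4,38,0,60],[0,0,0,4,38,0,60],[0,0,0,4,38,0,60],[0,0,0,4,38,0,60],[0,0,0,4,38,0,60],[0,0,0,4,38,0,60],[0,0,0,2,24,20,60],[0,0,0,0,10,20,60],[0,0,0,0,0,0,60],[0,0,0,0,0,0,60]]'
python3 - <<'E'
from h import *
tool([.420,.264,.024],107)
im,_,X=cloud("side"); cv2.imwrite("pics/d.png",cv2.resize(im[90:250,130:330],None,fx=3,fy=3))
E
```

```text
t: 13.7
ee_pos: [0.5225, 0.0004, 0.1921]
ee_rot: [-0.459, 3.107, -0.0]
ft_force: [-0.9, 0.8, 1.1]
width: 0.653
grasp_force: 0.0
t: 14.7
ee_pos: [0.4219, 0.242, 0.152]
ee_rot: [-0.462, 3.107, -0.001]
ft_force: [0.5, -0.4, 0.4]
width: 0.651
grasp_force: 0.0
t 14.7 pos [0.4219 0.242  0.152 ] yaw 106.9 tilt [ 0. -0. -1.] q6 -1.5940375445020565
turn z deg -0.08625081770918541
shift now [ -4.6  21.7 128. ]
```

View pics/d.png

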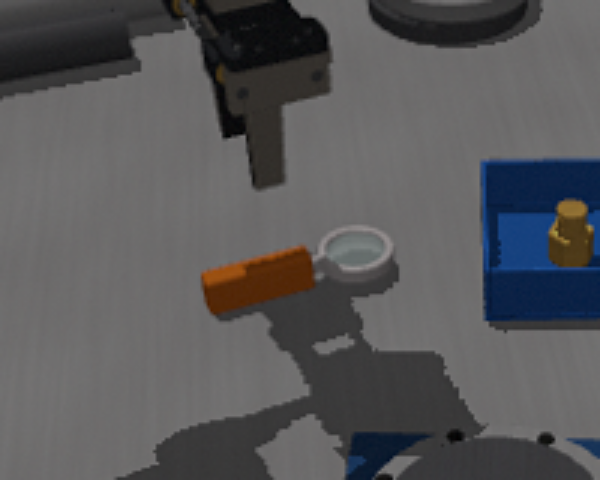

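The loupe is free, with its handle at (260,280) in the crop and the fingers above and beside it. I correct sideways and descend.

```bash
python3 -m creep '[[0,0,0,-5,11,20,60],[0,0,0,0,11,25,60],[0,0,0,0,0,25,60],[0,0,0,0,0,0,60],[0,0,0,0,0,0,60]]'
python3 -c "
from h import *
tool([.420,.264,.024],107)"
```

```text
t: 15.25
ee_pos: [0.4212, 0.2643, 0.0828]
ee_rot: [-0.461, 3.106, 0.0]
ft_force: [-0.3, 0.1, -0.3]
width: 0.653
grasp_force: 0.0
t 15.25 pos [0.4212 0.2643 0.0828] yaw 106.9 tilt [ 0.001  0.    -1.   ] q6 -1.5483556113737027
turn z deg -0.12562097845385267
shift now [ 1.3  0.1 58.8]
```

```bash
python3 -m creep '[[0,0,0,1,0,20,60],[0,0,0,0,0,20,60],[0,0,0,0,0,13,60],[0,0,0,0,0,5,60],[0,0,0,0,0,0,40],[0,0,0,0,0,0,10],[0,0,0,0,0,0,10],[0,0,0,0,0,0,10],[0,0,0,0,0,0,10],[0,0,0,0,0,0,10]]' 40
python3 -m creep '[[0,0,0,0,0,0,10],[0,0,0,0,0,-10,10],[0,0,0,0,0,-20,10],[0,0,0,0,0,-25,10],[0,0,0,0,0,-25,10],[0,0,0,0,0,-25,10],[0,0,0,0,0,-25,10],[0,0,0,0,0,-10,10],[0,0,0,0,0,0,10],[0,0,0,0,0,0,10]]'
python3 - <<'E'
from h import *
tool()
im,_,X=cloud("side"); im2,_,X2=cloud("top"); np.savez("l",im=im,X=X,im2=im2,X2=X2)
cv2.imwrite("pics/e.png",np.hstack([cv2.resize(im[60:240,130:330],(400,360)),cv2.resize(im2[220:400,90:290],(400,360))]))
E
```

```text
t: 16.25
ee_pos: [0.4194, 0.2645, 0.0239]
ee_rot: [-0.463, 3.107, 0.0]
ft_force: [0.1, -0.7, 3.2]
width: 0.191
grasp_force: 40.0
t: 17.25
ee_pos: [0.4185, 0.2641, 0.1625]
ee_rot: [0.463, -3.106, 0.0]
ft_force: [-0.4, -0.8, -1.3]
width: 0.193
grasp_force: 40.0
t 17.25 pos [0.4185 0.2641 0.1625] yaw 107.0 tilt [-0.002 -0.001 -1.   ] q6 -1.5483977337044499
```

View pics/e.png

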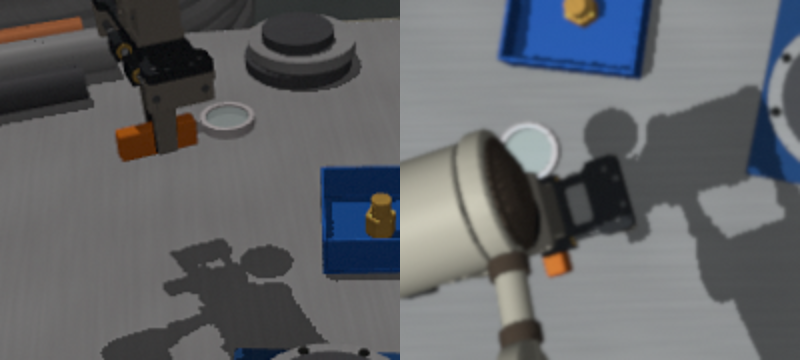

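Held level: the handle is in the jaws and the lens at (228,118) in the left half. I carry it over the spot.

```bash
python3 -m creep '[[0,0,0,0,-8,-4,10],[0,0,0,2,-18,-3,10],[0,0,0,2,-25,0,10],[0,0,0,2,-28,0,10],[0,0,0,2,-28,0,10],[0,0,0,2,-28,0,10],[0,0,0,2,-28,0,10],[0,0,0,2,-28,0,10],[0,0,0,2,-28,0,10],[0,0,0,2,-28,0,10]]'
python3 -m creep '[[0,0,0,2,-24,0,10],[0,0,0,2,-16,0,10],[0,0,0,1,-8,0,10],[0,0,0,0,-3,0,10],[0,0,0,0,0,0,10],[0,0,0,0,0,0,10],[0,0,0,0,0,0,10]]'
python3 - <<'E'
from h import *
tool([.484,-.0275,.1695])
for n in("side","top"):
    im,d,X=cloud(n); np.savez("f"+n,im=im,X=X); cv2.imwrite(f"pics/f{n}.png",im)
    H=cv2.cvtColor(im,cv2.COLOR_BGR2HSV)
    P=X.reshape(-1,3); s=(np.hypot(P[:,0]-.548,P[:,1]+.0075)<.045)&(P[:,2]>.13)&(P[:,2]<.2)&(H.reshape(-1,3)[:,1]<90)
    P=P[s]; 
    if len(P)>10:
        r=cv2.minEnclosingCircle((P[:,:2]*1000).astype(np.float32)); print(n,len(P),r,"z",np.percentile(P[:,2],[2,25,50,75,98]).round(4))
        A=np.c_[P[:,:2]-P[:,:2].mean(0),np.ones(len(P))]; print("plane",np.linalg.lstsq(A,P[:,2],rcond=None)[0])
cc=np.hstack([cv2.resize(np.load("fside.npz")["im"][150:310,220:400],(400,356)),cv2.resize(np.load("ftop.npz")["im"][180:340,240:420],(400,356))])
cv2.imwrite("pics/f.png",cc)
E
```

```text
t: 18.35
ee_pos: [0.4737, 0.0212, 0.1702]
ee_rot: [0.463, -3.106, -0.0]
ft_force: [0.6, -0.0, -1.0]
width: 0.195
grasp_force: 40.0
t: 19.05
ee_pos: [0.4839, -0.0267, 0.1706]
ee_rot: [0.465, -3.107, -0.0]
ft_force: [0.4, 0.3, -1.9]
width: 0.193
grasp_force: 40.0
t 19.05 pos [ 0.4839 -0.0267  0.1706] yaw 107.0 tilt [-0.  0. -1.] q6 -2.172953437151434
shift now [ 0.2 -0.8  1.1]
side 506 ((541.9276733398438, -8.721672058105469), 36.34782409667969) z [0.1571 0.1635 0.165  0.1666 0.169 ]
plane [0.05337972 0.03759413 0.16447866]
```

View pics/f.png

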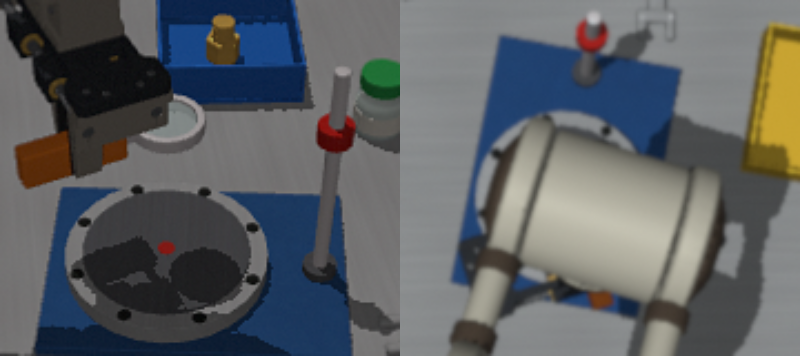

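```bash
python3 - <<'E'
from h import *
D=np.load("fside.npz"); im,X=D["im"],D["X"]
m=(X[...,2]>.15)&(X[...,2]<.18)&(X[...,0]>.535)&(X[...,0]<.6)&(np.abs(X[...,1])<.06)
v,u=np.nonzero(m); print("px right",u.max(),"low",v.max(),"top",v.min()); P=X[m]
print("x max",np.percentile(P[:,0],[97,99,100]),"y range",np.percentile(P[:,1],[0,1,99,100]),np.median(P[:,2]))
c=get_calibration("side"); K=np.array(c["camera_matrix"],float)
t=np.linspace(0,6.28,90); p=np.array([[.548+.028*np.cos(a),-.0075+.028*np.sin(a),.1605+s] for a in t for s in(-.006,.006)])
q=cv2.projectPoints(p,np.array(c["R"],float),np.array(c["t"],float),K,np.array([c["k1"],0,0,0.]))[0].reshape(-1,2); print("pred",q.min(0),q.max(0))
b=im.copy()
for a in q: cv2.circle(b,tuple(int(x) for x in a.round()),0,(0,255,0),-1)
cv2.imwrite("pics/g.png",cv2.resize(b[170:240,250:350],(800,560),interpolation=cv2.INTER_NEAREST))
E
```

```text
px right 312 low 218 top 192
x max [0.5748119  0.57642502 0.57821391] y range [-0.03579232 -0.03424009  0.01709723  0.02001038] 0.16514507252334604
pred [276.44252843 192.71717979] [311.02216404 220.66980221]
```

View pics/g.png

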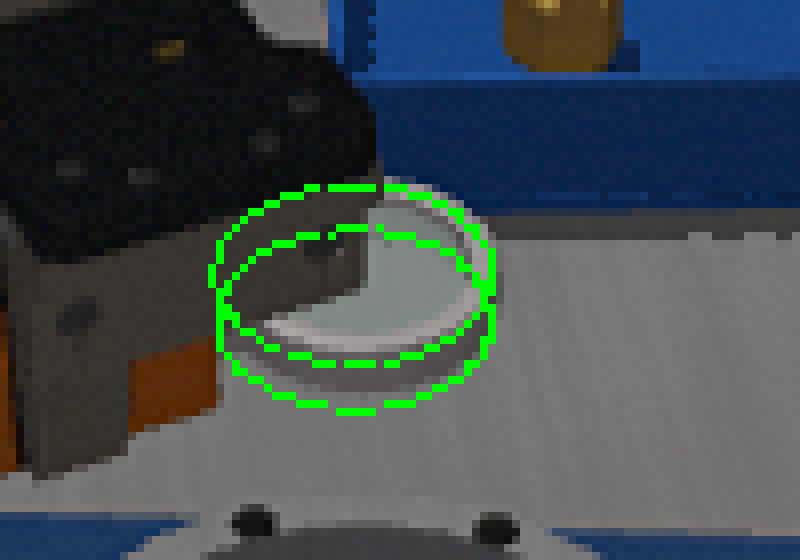

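The overlay puts the ring within about 2 px (2 mm) of the target outline, level and slightly high. I make a tiny correction, settle and hand in.

```bash
python3 -m creep '[[0,0,0,0,-1,2,10],[0,0,0,0,0,0,10],[0,0,0,0,0,0,10],[0,0,0,0,0,0,10],[0,0,0,0,0,0,10],[0,0,0,0,0,0,10],[0,0,0,0,0,0,10]]' && python3 -c "
from h import *
tool([.484,-.0275,.1695]); print(np.abs(get_state()['qd']).max()); print(job_done())"
```

```text
t: 19.85
ee_pos: [0.4844, -0.0284, 0.1686]
ee_rot: [-0.463, 3.107, -0.0]
ft_force: [-0.4, 0.2, -1.1]
width: 0.19
grasp_force: 40.0
t 19.85 pos [ 0.4844 -0.0284  0.1686] yaw 107.0 tilt [ 0. -0. -1.] q6 -2.174848625362372
shift now [ 0.1  0.9 -0.9]
0.0019547494021551932
the job is handed in; nothing more can be done
None
```

I handed the job in at about 20 s, but no verdict came back: the plug is in the blue bin, the nipple in the yellow one, and by my measurements the loupe is held level and still within about 2 mm of centred over the red spot at the collar's mid-height (about 0.161 m).

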